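# Set the paint mixer's click timer and start it

## Task

Set the timer of the bench mixer (the grey machine with the cup platter and the start button) to 5 minutes: its dial clicks once per minute, clockwise from the long zero mark. Then press the mixer's start button all the way down and let go, and leave the small fan control's dial as it is.

Things in the scene. Friction and masses are not known exactly. Their poses are not given: they have to be found in the camera images.
- timer (a joint): Mixer's timer dial, rad: 0 = pointer on the long zero mark, grows clockwise from above, 0.349 (20 deg) per click and minute: 1.745 at 5 min. Marks 0 to 6, stops just past both ends; starts at 1 to 3 min. Seen from the front (button right of dial) 0 is at ten o'clock (60 deg left of straight back), 3 at twelve, 6 at two. Sprung clicks: 0.06 N m to leave one; let go, it settles in the nearest.
- timer_grip (a point): On the timer dial's upright axis, 26 mm above the panel. Black disc, 52 mm wide, 8 mm high, under a bar grip 49 mm long, 14 thick, top 12 mm above this point. Turns with the dial: x along the bar to the white pointer end, z up. Dial is front left of the fixed grey mixer, 300 deep x 200 wide x 70 mm high; behind it a cup on a platter (rim 134 mm above the bench, axis 155 mm behind, 45 mm right).
- start_top (a point): Centre of the top of the mixer's start button: round grey plunger, 32 mm wide, in a dark housing on the same panel, 100 mm straight to the right of the timer dial's axis. Pressed straight down: 6 mm of travel (4 mm or more counts as fully down) against a spring, 5 N at the bottom; springs back up when let go.
- fan_pointer (a point): Pointer end of the fan control's dial, to be left alone: fixed grey box 130 x 130 x 55 mm high, with one smaller dial of the same look (34 mm disc, bar 32 mm long) and no button, standing left or right of the mixer. The point is 15 mm from that dial's axis, 26 mm above the box.

How it is judged:
By the outcome, as a careful person would: the job done as asked, in the order asked, and still so for the second after the job is handed in, with the robot touching nothing.
It also fails if it takes over 51 s, if anything falls off the work surface, if the arm or the gripper's body presses on something with over 40 N, if the wrist force passes 120 N, or if a joint passes its speed limit or range.

## Robot

A 6-joint arm with a two-finger parallel gripper is mounted at the origin on the work surface. World frame = base frame: x ahead of the robot, y to its left, z up, the work surface at z = 0. Lengths are in m, angles in rad, forces in N, time in s.
With the tool pointing down it reaches from about 0.35 to 0.975 m from the base axis. Payload 4.9 kg.
Tool frame: the origin (TCP) lies midway between the tips of the shut fingers; the grasp point (between the pads) lies 19 mm behind it (manip.pinch_z is the x of the grasp point in the tool frame, in m); x points along the fingers, y is the direction in which the jaws open and shut, and the axes are right-handed (so a half turn about x gives the same grasp; the last joint's range is limited). The gripper opens to 85 mm and grips with 20 to 120 N. Pads are 22 mm wide; open, the fingers measure 114 mm over their backs; the gripper's body (76 mm by 85 mm) begins 54 mm behind the grasp point. The pads swing forward as they close: fully open they stand 13 mm farther back than shut.
Start: joints at [1.058, 0.053, 1.613, -0, 1.476, -0.119], TCP at [0.24, 0.577, 0.231] pointing down, gripper open.
Joint ranges: [-3.01, 3.01], [-1.01, 2.22], [0.06, 2.58], [-1.02, 4.17], [0.09, 2.62], [-3.14, 3.14]. Speed limits (rad/s): [2.57, 2.57, 3.14, 3.14, 3.14, 3.14].

## Interface

Orientations are given as a unit quaternion [w, x, y, z].
In Python, from plant import sensors, cams, workorder, manip gives the robot as it stands.
- The arm moves only by the tool drive_tool, never from a script. Its argument "series" is a list of rows, each an object of numbers: "x", "y", "z": the shift along the tool's x, y, z in units of 25 mm (1.0 is 25 mm); "ax", "ay", "az": the turn, a rotation vector about the tool's x, y, z in units of 5 degrees (1.0 is 5 degrees). A call has 1 to 5 rows; each row is the pose to reach, as a shift and turn from the pose commanded when the call began, along the tool's axes at that moment; what a row does not reach only later rows make up. A row lasts 1/12 s, in which the tool goes at most 41.7 mm and 7.16 degrees, less where a joint would pass 70% of its speed; a pose out of reach is approached as far as the arm can. A call with a gripper value outside its range is refused whole. "hand" is the opening, from 0 (shut) to 1 (fully open), set as the call begins (left out, the last holds). The fingers move at their own pace and stop on an object; the grip force is fixed at half the most. Time passes only in rows, so rows that repeat a pose let the fingers close. It gives the time, the measured TCP pose, the force and the opening at its end, in the units of the state.
- sensors.state(): the state, without advancing time (a new reading comes with each control period).
- cams.grab_frame(name): name is "side" or "top"; returns a dict with "img" (400x640x3 uint8, blue, green, red), "camera_matrix" (3x3 intrinsics, pixels), "cam_to_world" (4x4, takes a point from camera to world coordinates). Camera axes: x right, y down, z forward; pixel columns grow to the right and rows downward; lengths in m; the calibration is good to about 2 mm. A picture is of the moment at which its call begins. There is no depth.
- workorder.job_done(): hands the job in, once; it reports no verdict.
The state is a dict: "time": time; "joint_pos": joint angles; "joint_vel": joint speeds; "joint_efforts": joint torques, N m; "tool_pos": TCP position; "tool_rot": TCP orientation; "contact_force": force on the tool from outside, world axes, zero at the start; "ft_torque": the same for the moment, N m; "gripper_width": opening from 0.0 (shut) to 1.0 (fully open).
Only numpy, scipy, OpenCV 4.12 (cv2) and the standard library are available. Lean on these libraries where they do the work, as an engineer would, in place of code of your own. Each camera call takes 0.05 s, during which the arm holds its last target.

## Working session

There is one attempt and no reset: what is moved stays moved. The work goes in short steps, Python scripts to look and compute and a tool call to move; the robot and the scene stay as the last step left them, time stands still between calls to the robot, and variables do not carry over. Pictures are saved under pics/ and viewed, and the job is handed in when it is done.

Besides the shell and the picture viewer there is one more tool, called as name([rows], argument=value, ...), one row to a line, values as JSON. drive_tool: Moves the arm, as the interface text tells. Its arguments: {"type":"object","properties":{"series":{"type":"array","items":{"type":"object","properties":{"x":{"type":"number"},"y":{"type":"number"},"z":{"type":"number"},"ax":{"type":"number"},"ay":{"type":"number"},"az":{"type":"number"}}}},"hand":{"type":"number"}},"required":["series"]}

```bash
ls; mkdir -p pics; python3 - <<'E'
from plant import sensors,cams,manip
import cv2
print(sensors.state(), manip.pinch_z)
for n in("side","top"):
    f=cams.grab_frame(n);cv2.imwrite(f"pics/{n}0.png",f["img"]);print(f["camera_matrix"],f["cam_to_world"])
E
```

```text
pics
{'time': 0.0, 'joint_pos': array([ 1.05803843e+00,  5.33737797e-02,  1.61432665e+00,  2.24907523e-05,
        1.47598654e+00, -1.19002415e-01]), 'joint_vel': array([ 0.00146245,  0.00156759,  0.0012459 , -0.00112504,  0.00180733,
       -0.00201868]), 'joint_efforts': array([ 2.11786071e-03, -3.93678725e+01, -3.70180321e+01,  6.84540169e-05,
        7.02526944e-03,  2.99205090e-05]), 'tool_pos': array([0.23946956, 0.5766184 , 0.23003303]), 'tool_rot': array([ 0.69320888,  0.1376153 ,  0.69368398, -0.13901802]), 'contact_force': array([ 0.5608699 , -0.4486128 ,  0.41385222]), 'ft_torque': array([-0.00243143,  0.02791265, -0.01111369]), 'gripper_width': 0.9987015221069634} -0.0187
[[467.49024941   0.         316.1633609 ]
 [  0.         467.49024941 198.11313564]
 [  0.           0.           1.        ]] [[-0.99535652 -0.07322758  0.06247493  0.52454842]
 [-0.09504403  0.6449679  -0.75827636  0.74487894]
 [ 0.01523242 -0.76069319 -0.64893285  0.77526252]
 [ 0.          0.          0.          1.        ]]
[[445.99732162   0.         318.2945029 ]
 [  0.         445.99732162 197.28502114]
 [  0.           0.           1.        ]] [[ 0.02782871 -0.9937886   0.10774866  0.47776048]
 [-0.99959023 -0.02838885 -0.00366793 -0.01711041]
 [ 0.00670401 -0.10760243 -0.9941714   0.99197963]
 [ 0.          0.          0.          1.        ]]
```

View pics/side0.png

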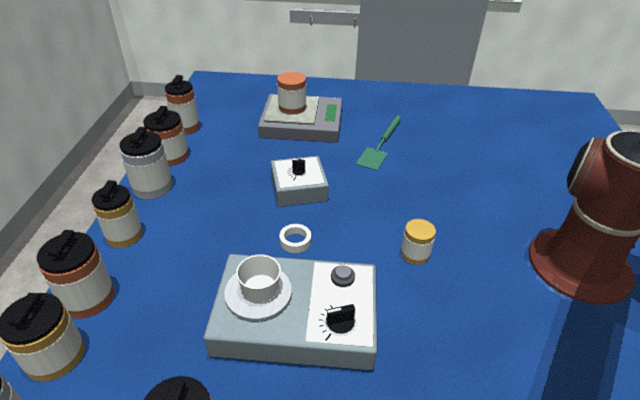

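View pics/top0.png

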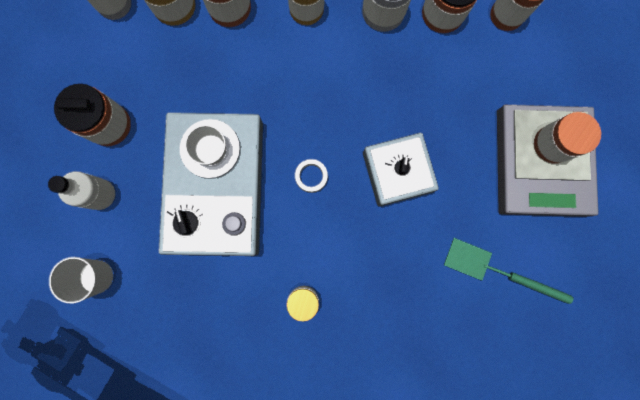

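The mixer dial is near top px (185,222) and its button near (233,223). The fan box is near (402,167). I'll zoom in on these.

```bash
cat > h.py <<'E'
import numpy as np
from plant import sensors,cams,manip
from scipy.spatial.transform import Rotation as R
def ray(f,u,v,z):
    K=f["camera_matrix"];T=f["cam_to_world"]
    d=T[:3,:3]@np.linalg.solve(K,[u,v,1]);o=T[:3,3]
    return o+d*(z-o[2])/d[2]
def proj(f,p):
    T=f["cam_to_world"];c=T[:3,:3].T@(np.array(p)-T[:3,3]);q=f["camera_matrix"]@c;return q[:2]/q[2]
E
python3 - <<'E'
import cv2
a=cv2.imread("pics/top0.png")[190:260,150:260];b=cv2.imread("pics/side0.png")[250:370,290:390]
cv2.imwrite("pics/tz.png",cv2.resize(a,None,fx=7,fy=7,interpolation=cv2.INTER_CUBIC))
cv2.imwrite("pics/sz.png",cv2.resize(b,None,fx=5,fy=5,interpolation=cv2.INTER_CUBIC))
E
```

```text
(no output)
```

View pics/tz.png

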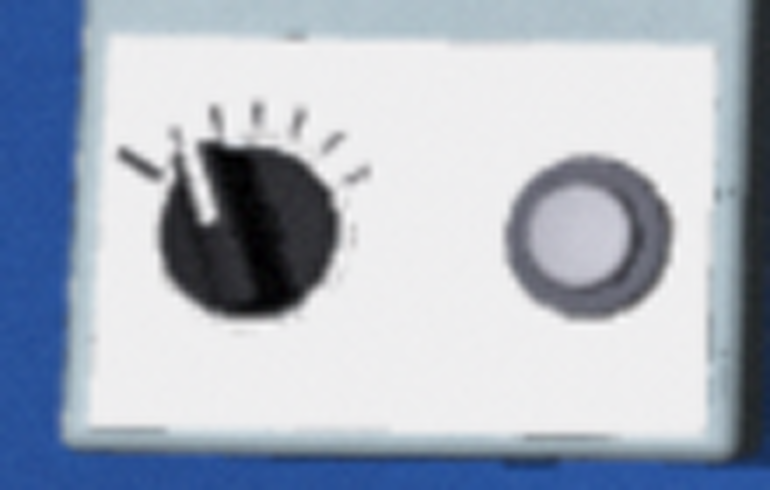

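View pics/sz.png

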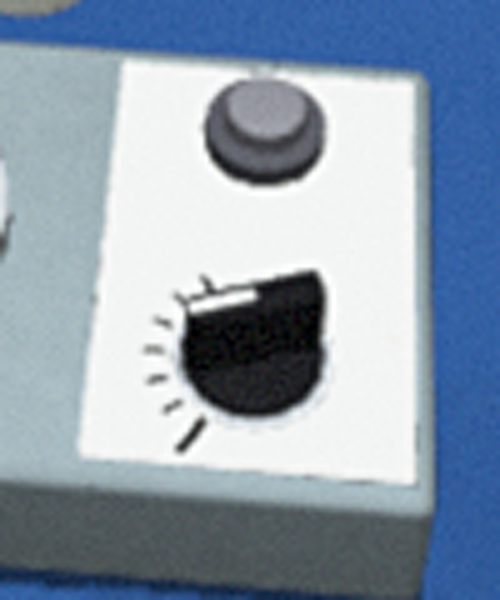

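```bash
python3 - <<'E'
from h import *
import cv2
t=cams.grab_frame("top");s=cams.grab_frame("side")
Z=lambda u,v:((u-3)/7+150,(v-3)/7+190)
S=lambda u,v:((u-2)/5+290,(v-2)/5+250)
np.set_printoptions(precision=4,suppress=True)
print("dial disc top",ray(t,*Z(250,232),.078))
P=dict(BL=(90,430),BR=(705,432),TL=(110,37),TR=(715,45),box_BL=(70,445),box_BR=(735,455))
for k,v in P.items(): print(k,ray(t,*Z(*v),.07))
for n,a,b in(("btn",(580,233),(268,108)),("white outer",(192,148),(188,308)),("white inner",(209,222),(255,294))):
    def rd(f,p):
        d=ray(f,*p,0)-f["cam_to_world"][:3,3];return f["cam_to_world"][:3,3],d/np.linalg.norm(d)
    o1,d1=rd(t,Z(*a));o2,d2=rd(s,S(*b))
    x=np.linalg.lstsq(np.c_[d1,-d2],o2-o1,rcond=None)[0]
    print(n,o1+d1*x[0],o2+d2*x[1])
a,b=ray(t,*Z(192,148),.108),ray(t,*Z(209,222),.108);print(a,b,np.degrees(np.arctan2(*(a-b)[1::-1])))
a,b=ray(s,*S(188,308),.108),ray(s,*S(255,294),.108);print(a,b,np.degrees(np.arctan2(*(a-b)[1::-1])))
for i,u in enumerate([(140,164),(176,132),(215,116),(257,112),(298,120),(333,142),(357,175)]):
    d=ray(t,*Z(*u),.07)-ray(t,*Z(250,232),.078);print(i,d[:2],np.degrees(np.arctan2(d[1],d[0])))
st=sensors.state();q=st["tool_rot"];print(R.from_quat(q,scalar_first=True).as_matrix())
# fan
E
```

```text
dial disc top [0.5168 0.2499 0.078 ]
BL [0.458  0.2955 0.07  ]
BR [0.4624 0.1158 0.07  ]
TL [0.5737 0.2971 0.07  ]
TR [0.5764 0.1179 0.07  ]
box_BL [0.4535 0.301  0.07  ]
box_BR [0.4559 0.1067 0.07  ]
btn [0.5187 0.1516 0.0889] [0.5187 0.1516 0.0889]
white outer [0.5389 0.2595 0.1064] [0.5416 0.2593 0.1065]
white inner [0.518  0.2527 0.1086] [0.519  0.2526 0.1086]
[0.5388 0.259  0.108 ] [0.518  0.2529 0.108 ] 16.314410040769815
[0.5416 0.2604 0.108 ] [0.519  0.2522 0.108 ] 20.061564493550925
0 [0.0195 0.0359] 61.54957591716387
1 [0.0292 0.0259] 41.565779014213064
2 [0.0343 0.0147] 23.219893918465832
3 [0.0358 0.0024] 3.822460735844328
4 [ 0.0338 -0.0098] -16.232914809511264
5 [ 0.0276 -0.0205] -36.67514803849369
6 [ 0.018  -0.0282] -57.379597068359246
[[-0.0007  0.3837  0.9234]
 [-0.0012  0.9234 -0.3837]
 [-1.     -0.0013 -0.0002]]
```

```bash
cat >> h.py <<'E'
def go(p,yaw):
    """units for tool-down goal at p with tool z at world heading yaw deg"""
    st=sensors.state();M=R.from_quat(st["tool_rot"],scalar_first=True)
    y=np.radians(yaw);zz=[np.cos(y),np.sin(y),0];xx=[0,0,-1]
    G=R.from_matrix(np.c_[xx,np.cross(zz,xx),zz])
    print("shift",np.round(M.inv().apply(np.array(p)-st["tool_pos"])/.025,2),"turn",np.round(np.degrees((M.inv()*G).as_rotvec())/5,2))
    z=M.as_matrix()[:,2];print("t",st["time"],"pos",st["tool_pos"].round(4),"heading",np.degrees(np.arctan2(z[1],z[0])).round(2),"F",st["contact_force"].round(1),"g",round(st["gripper_width"],3))
E
python3 -c "
from h import *
go([.517,.2505,.2],21)"
```

```text
shift [ 1.23 -7.79 15.25] turn [-8.71 -0.01  0.01]
t 0.2 pos [0.2396 0.5768 0.2305] heading -22.56 F [-0.6 -0.1 -0.3] g 1.002
```

drive_tool([
  {"y": -0.8, "z": 1.5},
  {"y": -1.6, "z": 3.0},
  {"y": -2.3, "z": 4.5, "ax": -1.2},
  {"y": -3.1, "z": 6.0, "ax": -2.4},
  {"y": -3.8, "z": 7.5, "ax": -3.6},
])

```text
schema error: expected keys x, y, z, ax, ay, az
```

```bash
python3 -c "
from h import *
go([.517,.2505,.2],21)"
```

```text
shift [ 1.23 -7.79 15.25] turn [-8.71 -0.01  0.01]
t 0.2 pos [0.2396 0.5768 0.2305] heading -22.56 F [-0.6 -0.1 -0.3] g 1.002
```

drive_tool([
  {"x": 0, "y": -0.8, "z": 1.5, "ax": 0, "ay": 0, "az": 0},
  {"x": 0, "y": -1.6, "z": 3.0, "ax": 0, "ay": 0, "az": 0},
  {"x": 0, "y": -2.3, "z": 4.5, "ax": -1.2, "ay": 0, "az": 0},
  {"x": 0, "y": -3.1, "z": 6.0, "ax": -2.4, "ay": 0, "az": 0},
  {"x": 0, "y": -3.8, "z": 7.5, "ax": -3.6, "ay": 0, "az": 0},
])

```text
time: 0.62
tool_pos: [0.3757, 0.4173, 0.2311]
tool_rot: [0.707, 0.026, 0.707, -0.026]
contact_force: [1.9, 0.6, 0.1]
gripper_width: 1.0
```

```bash
python3 -c "
from h import *
go([.517,.2505,.2],21)"
```

```text
shift [ 1.25 -6.24  6.13] turn [-5.04 -0.    0.  ]
t 0.6167 pos [0.3757 0.4173 0.2311] heading -4.22 F [1.9 0.6 0.1] g 1.0
```

drive_tool([
  {"x": 0, "y": -1.0, "z": 1.0, "ax": -1.1, "ay": 0, "az": 0},
  {"x": 0, "y": -2.1, "z": 2.0, "ax": -2.3, "ay": 0, "az": 0},
  {"x": 0, "y": -3.2, "z": 3.1, "ax": -3.5, "ay": 0, "az": 0},
  {"x": 0, "y": -4.2, "z": 4.1, "ax": -4.5, "ay": 0, "az": 0},
  {"x": 0, "y": -5.2, "z": 5.1, "ax": -5.0, "ay": 0, "az": 0},
])

```text
time: 1.03
tool_pos: [0.4928, 0.2775, 0.2312]
tool_rot: [0.696, -0.127, 0.696, 0.127]
contact_force: [0.6, -0.8, 0.4]
gripper_width: 1.002
```

```bash
python3 -c "
from h import *
go([.517,.2505,.18],21)"
```

```text
shift [ 2.05 -1.35  0.53] turn [-0.07  0.   -0.  ]
t 1.0333 pos [0.4928 0.2775 0.2312] heading 20.63 F [ 0.6 -0.8  0.4] g 1.002
```

drive_tool([
  {"x": 0.4, "y": -0.5, "z": 0.2, "ax": 0, "ay": 0, "az": 0},
  {"x": 1.2, "y": -1.0, "z": 0.4, "ax": 0, "ay": 0, "az": 0},
  {"x": 2.0, "y": -1.35, "z": 0.53, "ax": -0.07, "ay": 0, "az": 0},
  {"x": 2.8, "y": -1.35, "z": 0.53, "ax": -0.07, "ay": 0, "az": 0},
  {"x": 2.8, "y": -1.35, "z": 0.53, "ax": -0.07, "ay": 0, "az": 0},
])

```text
time: 1.45
tool_pos: [0.5132, 0.2509, 0.1555]
tool_rot: [0.692, -0.127, 0.699, 0.127]
contact_force: [-0.8, 0.0, -0.4]
gripper_width: 1.0
```

```bash
python3 -c "
from h import *
import cv2
go([.517,.2505,.084],21)
f=cams.grab_frame('side')['img'];cv2.imwrite('pics/s1.png',cv2.resize(f[130:370,200:440],None,fx=2.4,fy=2.4))
f=cams.grab_frame('top')['img'];cv2.imwrite('pics/t1.png',cv2.resize(f[130:290,100:300],None,fx=3,fy=3))
"
```

```text
shift [ 2.86 -0.07  0.17] turn [-0.06 -0.11 -0.01]
t 1.45 pos [0.5132 0.2509 0.1555] heading 20.7 F [-0.8  0.  -0.4] g 1.0
```

View pics/s1.png

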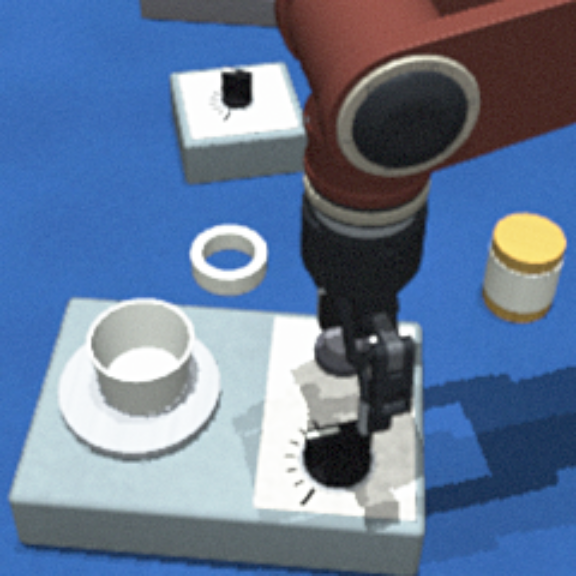

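View pics/t1.png

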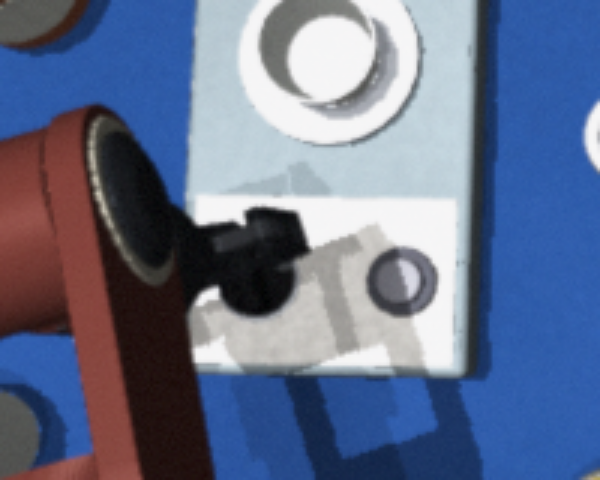

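The side view shows the open gripper above the dial with its front finger near crop px (385,385). The bar's white end is still visible at (322,432). Next I'll check that the arm has settled and descend.

```bash
python3 -c "
from h import *
go([.517,.2505,.084],21)"
```

```text
shift [ 3.05 -0.09  0.05] turn [-0.04 -0.03 -0.  ]
t 1.55 pos [0.5152 0.2523 0.1602] heading 20.78 F [0.4 0.4 1. ] g 1.0
```

drive_tool([
  {"x": 0.6, "y": -0.08, "z": 0.05, "ax": 0, "ay": 0, "az": 0},
  {"x": 1.3, "y": -0.08, "z": 0.05, "ax": 0, "ay": 0, "az": 0},
  {"x": 2.0, "y": -0.08, "z": 0.05, "ax": 0, "ay": 0, "az": 0},
  {"x": 2.6, "y": -0.08, "z": 0.05, "ax": 0, "ay": 0, "az": 0},
  {"x": 3.05, "y": -0.08, "z": 0.05, "ax": 0, "ay": 0, "az": 0},
])

```text
time: 1.97
tool_pos: [0.5183, 0.2516, 0.0856]
tool_rot: [0.696, -0.128, 0.695, 0.128]
contact_force: [0.8, 0.4, -0.0]
gripper_width: 1.0
```

```bash
python3 -c "
from h import *
import cv2
f=cams.grab_frame('side')['img'];cv2.imwrite('pics/s2.png',cv2.resize(f[230:370,290:400],None,fx=5,fy=4.2))
sensors.state()
go([.517,.2505,.084],21)
"
```

```text
shift [-0.04 -0.02 -0.  ] turn [-0.04 -0.03 -0.  ]
t 2.0167 pos [0.5169 0.251  0.0831] heading 20.82 F [-1.3 -0.9 -1.9] g 1.0
```

View pics/s2.png

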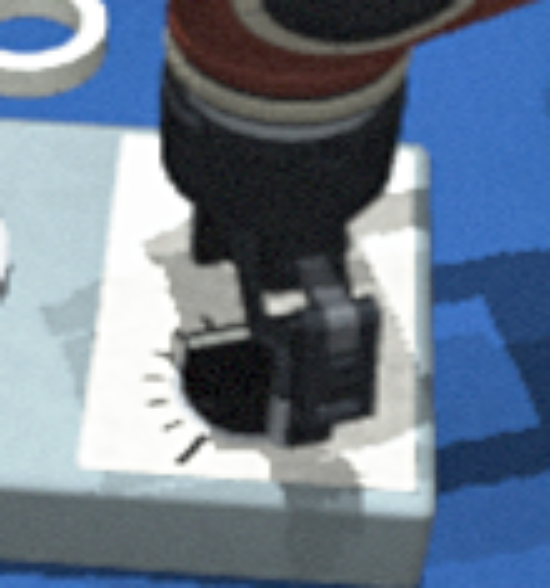

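The side view shows the two fingers on either side of the bar, with the near one at crop px (330,360). The bar is undisturbed, so I'll close.

drive_tool([
  {"x": 0, "y": 0, "z": 0, "ax": 0, "ay": 0, "az": 0},
  {"x": 0, "y": 0, "z": 0, "ax": 0, "ay": 0, "az": 0},
  {"x": 0, "y": 0, "z": 0, "ax": 0, "ay": 0, "az": 0},
  {"x": 0, "y": 0, "z": 0, "ax": 0, "ay": 0, "az": 0},
  {"x": 0, "y": 0, "z": 0, "ax": 0, "ay": 0, "az": 0},
], hand=0)

```text
time: 2.43
tool_pos: [0.5187, 0.251, 0.0862]
tool_rot: [0.696, -0.127, 0.695, 0.128]
contact_force: [-0.4, -0.6, -0.4]
gripper_width: 0.301
```

drive_tool([
  {"x": 0, "y": 0, "z": 0, "ax": 0, "ay": 0, "az": 0},
  {"x": 0, "y": 0, "z": 0, "ax": 0, "ay": 0, "az": 0},
  {"x": 0, "y": 0, "z": 0, "ax": 0, "ay": 0, "az": 0},
  {"x": 0, "y": 0, "z": 0, "ax": 0, "ay": 0, "az": 0},
  {"x": 0, "y": 0, "z": 0, "ax": 0, "ay": 0, "az": 0},
])

```text
time: 2.85
tool_pos: [0.5183, 0.2515, 0.0861]
tool_rot: [0.696, -0.127, 0.695, 0.128]
contact_force: [-3.7, 3.2, 5.5]
gripper_width: 0.149
```

```bash
python3 -c "
from h import *
go([.517,.2505,.084],-38.8);print(sensors.state()['ft_torque'],sensors.state()['joint_pos'])
"
```

```text
shift [ 0.08 -0.02 -0.06] turn [ 1.192e+01  1.000e-02 -2.000e-02]
t 2.85 pos [0.5183 0.2515 0.0861] heading 20.79 F [-3.7  3.2  5.5] g 0.149
[0.32848082 0.47931128 0.02965607] [ 3.22056939e-01  7.06738142e-02  1.84770427e+00  1.23489092e-03
  1.22213336e+00 -1.61207388e+00]
```

drive_tool([
  {"x": 0, "y": 0, "z": 0, "ax": 0.8, "ay": 0, "az": 0},
  {"x": 0, "y": 0, "z": 0, "ax": 1.6, "ay": 0, "az": 0},
  {"x": 0, "y": 0, "z": 0, "ax": 2.4, "ay": 0, "az": 0},
  {"x": 0, "y": 0, "z": 0, "ax": 3.2, "ay": 0, "az": 0},
  {"x": 0, "y": 0, "z": 0, "ax": 4.0, "ay": 0, "az": 0},
])

```text
time: 3.27
tool_pos: [0.5182, 0.2517, 0.0861]
tool_rot: [0.707, -0.003, 0.707, 0.004]
contact_force: [-3.4, 4.1, 5.8]
gripper_width: 0.149
```

```bash
python3 -c "
from h import *
go([.517,.2505,.084],-38.8);print(sensors.state()['ft_torque'])
"
```

```text
shift [ 0.08 -0.05 -0.05] turn [ 7.88 -0.   -0.02]
t 3.2667 pos [0.5182 0.2517 0.0861] heading 0.59 F [-3.4  4.1  5.8] g 0.149
[0.53292086 0.583259   0.11270069]
```

drive_tool([
  {"x": 0, "y": 0, "z": 0, "ax": 0.8, "ay": 0, "az": 0},
  {"x": 0, "y": 0, "z": 0, "ax": 1.6, "ay": 0, "az": 0},
  {"x": 0, "y": 0, "z": 0, "ax": 2.4, "ay": 0, "az": 0},
  {"x": 0, "y": 0, "z": 0, "ax": 3.2, "ay": 0, "az": 0},
  {"x": 0, "y": 0, "z": 0, "ax": 4.0, "ay": 0, "az": 0},
])

```text
time: 3.68
tool_pos: [0.5182, 0.252, 0.0861]
tool_rot: [0.697, 0.12, 0.697, -0.118]
contact_force: [-3.3, 5.0, 5.8]
gripper_width: 0.149
```

drive_tool([
  {"x": 0, "y": 0, "z": 0, "ax": 0.8, "ay": 0, "az": 0},
  {"x": 0, "y": 0, "z": 0, "ax": 1.6, "ay": 0, "az": 0},
  {"x": 0, "y": 0, "z": 0, "ax": 2.4, "ay": 0, "az": 0},
  {"x": 0, "y": 0, "z": 0, "ax": 3.2, "ay": 0, "az": 0},
  {"x": 0, "y": 0, "z": 0, "ax": 3.9, "ay": 0, "az": 0},
])

```text
time: 4.1
tool_pos: [0.5183, 0.2522, 0.0861]
tool_rot: [0.667, 0.237, 0.667, -0.234]
contact_force: [-1.4, 5.2, 3.8]
gripper_width: 0.148
```

```bash
python3 -c "
from h import *
import cv2
go([.517,.2505,.084],-38.8);print(sensors.state()['ft_torque'])
f=cams.grab_frame('side')['img'];cv2.imwrite('pics/s3.png',cv2.resize(f[230:370,290:400],None,fx=5,fy=4.2))
"
```

```text
shift [ 0.08 -0.09  0.  ] turn [-0.02 -0.01 -0.03]
t 4.1 pos [0.5183 0.2522 0.0861] heading -38.9 F [-1.4  5.2  3.8] g 0.148
[0.82249581 0.42589985 0.05349796]
```

View pics/s3.png

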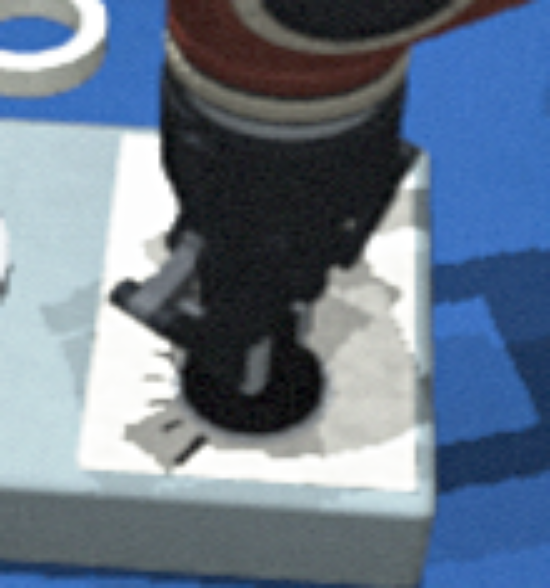

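The side view shows the gripper turned about 60° with the bar still held. I'll open and lift straight up.

drive_tool([
  {"x": 0, "y": 0, "z": 0, "ax": 0, "ay": 0, "az": 0},
  {"x": 0, "y": 0, "z": 0, "ax": 0, "ay": 0, "az": 0},
  {"x": 0, "y": 0, "z": 0, "ax": 0, "ay": 0, "az": 0},
  {"x": 0, "y": 0, "z": 0, "ax": 0, "ay": 0, "az": 0},
  {"x": 0, "y": 0, "z": 0, "ax": 0, "ay": 0, "az": 0},
], hand=1)

```text
time: 4.57
tool_pos: [0.5179, 0.2504, 0.0847]
tool_rot: [0.667, 0.234, 0.667, -0.235]
contact_force: [0.0, 0.3, -0.4]
gripper_width: 0.848
```

drive_tool([
  {"x": 0, "y": 0, "z": 0, "ax": 0, "ay": 0, "az": 0},
  {"x": 0, "y": 0, "z": 0, "ax": 0, "ay": 0, "az": 0},
  {"x": 0, "y": 0, "z": 0, "ax": 0, "ay": 0, "az": 0},
  {"x": 0, "y": 0, "z": 0, "ax": 0, "ay": 0, "az": 0},
  {"x": 0, "y": 0, "z": 0, "ax": 0, "ay": 0, "az": 0},
])

```text
time: 4.98
tool_pos: [0.518, 0.2507, 0.0851]
tool_rot: [0.667, 0.234, 0.667, -0.234]
contact_force: [0.0, -0.1, 0.2]
gripper_width: 1.001
```

drive_tool([
  {"x": -0.5, "y": 0, "z": 0, "ax": 0, "ay": 0, "az": 0},
  {"x": -1.2, "y": 0, "z": 0, "ax": 0, "ay": 0, "az": 0},
  {"x": -2.0, "y": 0, "z": 0, "ax": 0, "ay": 0, "az": 0},
  {"x": -2.8, "y": 0, "z": 0, "ax": 0, "ay": 0, "az": 0},
  {"x": -3.4, "y": 0, "z": 0, "ax": 0, "ay": 0, "az": 0},
])

```text
time: 5.4
tool_pos: [0.5188, 0.251, 0.1732]
tool_rot: [0.668, 0.235, 0.666, -0.234]
contact_force: [0.4, -0.8, 0.5]
gripper_width: 1.002
```

```bash
python3 -c "
from h import *
go([.5185,.1515,.170],0)
"
```

```text
shift [ 0.12 -3.11  2.48] turn [-7.74  0.03 -0.02]
t 5.4 pos [0.5188 0.251  0.1732] heading -38.71 F [ 0.4 -0.8  0.5] g 1.002
```

drive_tool([
  {"x": 0, "y": -0.6, "z": 0.5, "ax": 0, "ay": 0, "az": 0},
  {"x": 0, "y": -1.2, "z": 1.0, "ax": 0, "ay": 0, "az": 0},
  {"x": 0, "y": -1.9, "z": 1.5, "ax": 0, "ay": 0, "az": 0},
  {"x": 0, "y": -2.5, "z": 2.0, "ax": 0, "ay": 0, "az": 0},
  {"x": 0, "y": -3.1, "z": 2.5, "ax": 0, "ay": 0, "az": 0},
], hand=0)

```text
time: 5.82
tool_pos: [0.5185, 0.1504, 0.1713]
tool_rot: [0.668, 0.234, 0.667, -0.234]
contact_force: [-0.0, 0.8, -0.7]
gripper_width: 0.3
```

drive_tool([
  {"x": 0, "y": 0, "z": 0, "ax": 0, "ay": 0, "az": 0},
  {"x": 0, "y": 0, "z": 0, "ax": 0, "ay": 0, "az": 0},
  {"x": 0, "y": 0, "z": 0, "ax": 0, "ay": 0, "az": 0},
  {"x": 0, "y": 0, "z": 0, "ax": 0, "ay": 0, "az": 0},
  {"x": 0, "y": 0, "z": 0, "ax": 0, "ay": 0, "az": 0},
])

```text
time: 6.23
tool_pos: [0.5183, 0.152, 0.1702]
tool_rot: [0.667, 0.234, 0.667, -0.234]
contact_force: [0.3, -0.8, 0.4]
gripper_width: -0.003
```

```bash
python3 -c "
from h import *
import cv2
go([.5185,.1515,.1],-38.7)
f=cams.grab_frame('side')['img'];cv2.imwrite('pics/s4.png',cv2.resize(f[230:370,290:400],None,fx=5,fy=4.2))
f=cams.grab_frame('top')['img'];cv2.imwrite('pics/t4.png',cv2.resize(f[190:260,150:260],None,fx=7,fy=7))
"
```

```text
shift [ 2.81 -0.01  0.02] turn [ 0.01 -0.   -0.  ]
t 6.2333 pos [0.5183 0.152  0.1702] heading -38.64 F [ 0.3 -0.8  0.4] g -0.003
```

View pics/s4.png

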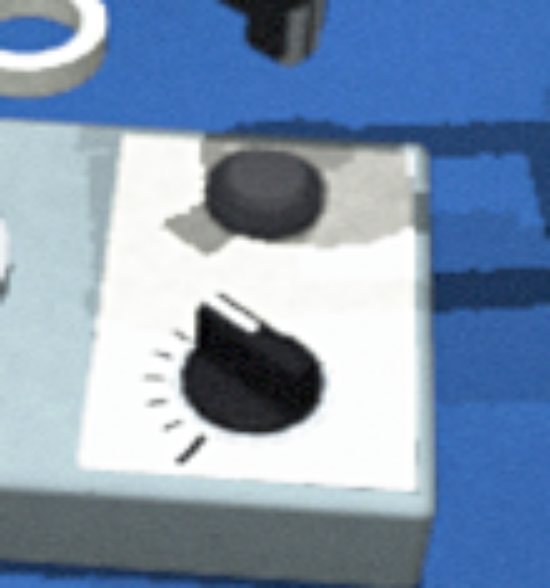

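View pics/t4.png

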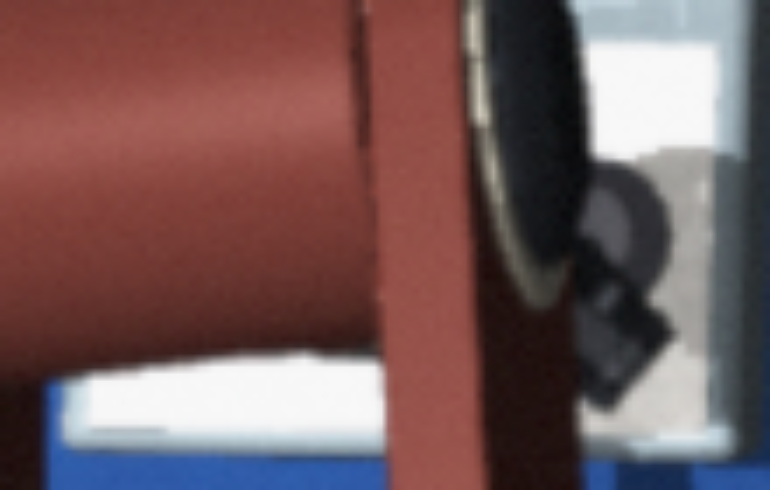

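The side view shows the white pointer running from about (252,328) to (210,299) in the crop. I'll measure its angle.

```bash
python3 -c "
from h import *
s=cams.grab_frame('side')
S=lambda u,v:((u-2)/5+290,(v-1.6)/4.2+230)
a=ray(s,*S(211,299),.108);b=ray(s,*S(252,328),.108);print(a,b,np.degrees(np.arctan2(*(a-b)[1::-1])))
# predicted outlines for 4,5,6
c=np.array([.518,.251,.108])
for n in(4,5,6):
    for h in (1.2,):
        an=np.radians(h+60-20*n);p=proj(s,c+.0245*np.array([np.cos(an),np.sin(an),0]));q=proj(s,c)
        print(n,((p-[290,230])*[5,4.2]+2).round(),((q-[290,230])*[5,4.2]+2).round())
"
```

```text
[0.53526338 0.23778471 0.108     ] [0.52015268 0.25085901 0.108     ] -40.86747388677744
4 [193. 309.] [258. 329.]
5 [206. 295.] [258. 329.]
6 [225. 285.] [258. 329.]
```

The measured angle is −40.9°, against −38.8° expected for 5 min, so the dial is on 5. Next I'll press the button, creeping down and watching the force.

drive_tool([
  {"x": 0.8, "y": 0, "z": 0, "ax": 0, "ay": 0, "az": 0},
  {"x": 1.7, "y": 0, "z": 0, "ax": 0, "ay": 0, "az": 0},
  {"x": 2.4, "y": 0, "z": 0, "ax": 0, "ay": 0, "az": 0},
  {"x": 2.9, "y": 0, "z": 0, "ax": 0, "ay": 0, "az": 0},
  {"x": 2.9, "y": 0, "z": 0, "ax": 0, "ay": 0, "az": 0},
])

```text
time: 6.8
tool_pos: [0.516, 0.151, 0.0941]
tool_rot: [0.665, 0.233, 0.669, -0.235]
contact_force: [0.4, -0.1, -0.1]
gripper_width: 0.001
```

drive_tool([
  {"x": 0.1, "y": 0, "z": 0, "ax": 0, "ay": 0, "az": 0},
  {"x": 0.2, "y": 0, "z": 0, "ax": 0, "ay": 0, "az": 0},
  {"x": 0.3, "y": 0, "z": 0, "ax": 0, "ay": 0, "az": 0},
  {"x": 0.3, "y": 0, "z": 0, "ax": 0, "ay": 0, "az": 0},
])

```text
time: 7.13
tool_pos: [0.5193, 0.1514, 0.0911]
tool_rot: [0.668, 0.235, 0.666, -0.234]
contact_force: [0.2, 0.8, 1.9]
gripper_width: -0.002
```

drive_tool([
  {"x": 0.05, "y": 0, "z": 0, "ax": 0, "ay": 0, "az": 0},
  {"x": 0.1, "y": 0, "z": 0, "ax": 0, "ay": 0, "az": 0},
  {"x": 0.1, "y": 0, "z": 0, "ax": 0, "ay": 0, "az": 0},
])

```text
time: 7.38
tool_pos: [0.5193, 0.1514, 0.0885]
tool_rot: [0.668, 0.235, 0.666, -0.234]
contact_force: [1.5, 1.4, 4.5]
gripper_width: 0.007
```

drive_tool([
  {"x": 0.05, "y": 0, "z": 0, "ax": 0, "ay": 0, "az": 0},
  {"x": 0.1, "y": 0, "z": 0, "ax": 0, "ay": 0, "az": 0},
  {"x": 0.1, "y": 0, "z": 0, "ax": 0, "ay": 0, "az": 0},
])

```text
time: 7.63
tool_pos: [0.5193, 0.1514, 0.0861]
tool_rot: [0.668, 0.235, 0.666, -0.234]
contact_force: [1.7, 0.8, 5.1]
gripper_width: 0.001
```

drive_tool([
  {"x": 0.05, "y": 0, "z": 0, "ax": 0, "ay": 0, "az": 0},
  {"x": 0.1, "y": 0, "z": 0, "ax": 0, "ay": 0, "az": 0},
  {"x": 0.1, "y": 0, "z": 0, "ax": 0, "ay": 0, "az": 0},
])

```text
time: 7.88
tool_pos: [0.5194, 0.1514, 0.0858]
tool_rot: [0.668, 0.234, 0.667, -0.234]
contact_force: [-4.3, -0.1, 16.5]
gripper_width: -0.001
```

The force was 4.5–5 N over the travel, then jumped to a hard stop at z = 0.0858, about 6 mm down. I'll release now.

drive_tool([
  {"x": -0.4, "y": 0, "z": 0, "ax": 0, "ay": 0, "az": 0},
  {"x": -1.2, "y": 0, "z": 0, "ax": 0, "ay": 0, "az": 0},
  {"x": -2.2, "y": 0, "z": 0, "ax": 0, "ay": 0, "az": 0},
  {"x": -3.2, "y": 0, "z": 0, "ax": 0, "ay": 0, "az": 0},
  {"x": -4.4, "y": 0, "z": 0, "ax": 0, "ay": 0, "az": 0},
])

```text
time: 8.3
tool_pos: [0.5164, 0.1509, 0.1911]
tool_rot: [0.665, 0.233, 0.669, -0.235]
contact_force: [0.9, -0.2, -0.1]
gripper_width: -0.001
```

drive_tool([
  {"x": -0.5, "y": 0, "z": -1.0, "ax": 0, "ay": 0, "az": 0},
  {"x": -0.5, "y": 0, "z": -2.0, "ax": 0, "ay": 0, "az": 0},
  {"x": -0.5, "y": 0, "z": -3.0, "ax": 0, "ay": 0, "az": 0},
  {"x": -0.5, "y": 0, "z": -4.0, "ax": 0, "ay": 0, "az": 0},
  {"x": -0.5, "y": 0, "z": -4.0, "ax": 0, "ay": 0, "az": 0},
])

```text
time: 8.72
tool_pos: [0.437, 0.2153, 0.2038]
tool_rot: [0.666, 0.233, 0.669, -0.234]
contact_force: [0.1, -0.7, 0.1]
gripper_width: 0.004
```

```bash
python3 -c "
from h import *
import cv2
go([.5185,.1515,.1],-38.7)
f=cams.grab_frame('side')['img'];cv2.imwrite('pics/s5.png',f)
cv2.imwrite('pics/s5z.png',cv2.resize(f[230:370,290:400],None,fx=5,fy=4.2))
f=cams.grab_frame('top')['img'];cv2.imwrite('pics/t5.png',f)
"
```

```text
shift [4.14 0.04 4.15] turn [ 0.03 -0.03  0.02]
t 8.7167 pos [0.437  0.2153 0.2038] heading -38.53 F [ 0.1 -0.7  0.1] g 0.004
```

View pics/s5z.png

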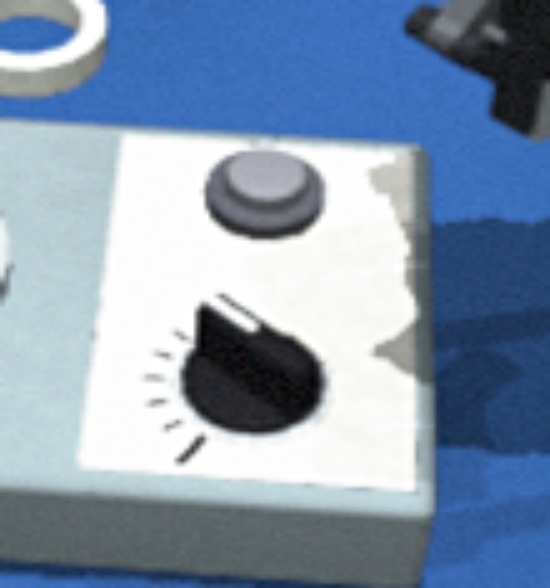

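View pics/t5.png

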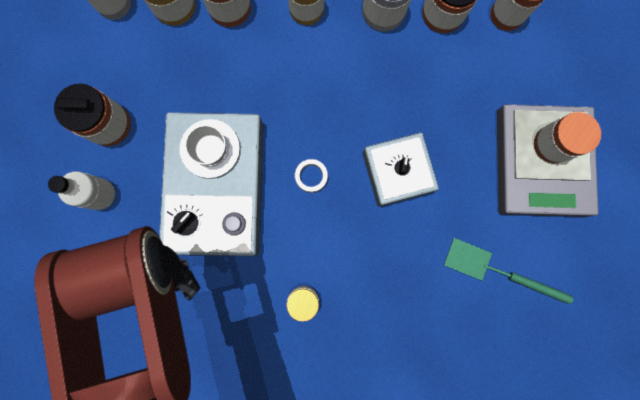

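The button is back up, the dial hasn't moved and the fan looks unchanged. The top view at (186,222) is now clear, so I'll zoom in for a second check of the timer.

```bash
python3 -c "
import cv2,numpy as np
f=cv2.imread('pics/t5.png')
g=cv2.imread('pics/top0.png');print('fan diff',np.abs(f[125:210,360:445].astype(int)-g[125:210,360:445]).mean())
cv2.imwrite('pics/t5z.png',cv2.resize(f[190:260,150:260],None,fx=7,fy=7,interpolation=cv2.INTER_CUBIC))"
```

```text
fan diff 5.652871972318339
```

View pics/t5z.png

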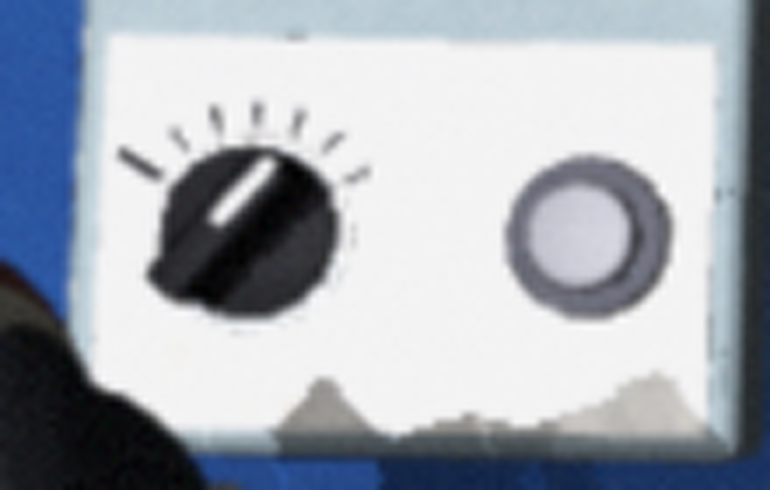

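The pointer runs from (215,222) to (270,160) in the zoom, about 41° to the right and parallel to the fifth mark at (333,142), so it reads 5 min. I'll hand the job in.

```bash
python3 -c "
from plant import workorder
print(workorder.job_done())"
```

```text
the job is handed in; nothing more can be done
None
```

The timer is set to 5 minutes, the start button was then pressed fully down and released, and the job is handed in. It took about 9 s of the 51 s allowed.

- **Timer:** I gripped the bar at 2 min, turned it 60° clockwise and let go. The pointer measured −40.9° in the side view and about −40° in the top view, against −38.8° expected for 5 min. That is within about 2°, where one click is 20°. It was unchanged after the press.
- **Start button:** The force was about 5 N near the end of the travel, then 16.5 N at a hard stop about 6 mm down. The pictures after release show the button back up.
- **Fan control:** I never went near it, and its dial looks the same before and after. My picture comparison of that area gave a mean difference of 5.7 grey levels. I took that as image noise and did not check it against another area.
- **At hand-in:** The arm was clear of everything, and the highest force I read during the job was about 17 N.

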